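# Reset a boat's globe valve on the bench

## Robot

A 6-joint arm with a two-finger parallel gripper is mounted at the origin on the work surface. World frame = base frame: x ahead of the robot, y to its left, z up, the work surface at z = 0. Lengths are in mm, angles in rad, forces in N, time in s.
With the tool pointing down it reaches from about 275 to 750 mm from the base axis. Payload 10.2 kg.
Tool frame: the origin (TCP) lies between the finger pads, 19 mm behind the fingertips; this is the grasp point; z points along the fingers, y is the line along which they close (so a half turn about z gives the same grasp; the last joint's range is limited). The gripper opens to 85 mm and grips with 20 to 120 N. Pads are 22 mm wide; open, the fingers measure 114 mm over their backs; the gripper's body (76 mm by 85 mm) begins 54 mm behind the grasp point. The pads swing forward as they close: fully open they stand 13 mm farther back than shut.
Start: joints at [0.898, 0.313, 1.498, -0, 1.331, -0.223], TCP at [228.275, 472.781, 249.994] pointing down, gripper open.
Joint ranges: [-2.94, 2.94], [-0.97, 2.17], [0.19, 2.56], [-1.23, 4.37], [0.02, 3.11], [-2.88, 2.88]. Speed limits (rad/s): [2.39, 2.39, 3.01, 3.14, 3.14, 3.14].

## Interface

Orientations are given as [roll, pitch, yaw] about the fixed x, y, z axes, in that order (R = Rz(yaw) Ry(pitch) Rx(roll)).
In Python, from station import env, viewer, ticket, outline_of gives the robot as it stands.
- The arm moves only by the tool jog_arm, never from a script. Its arguments are lists of equal length, an entry for each row: "twist": the turn, a rotation vector about the tool's x, y, z in normalised numbers (1 is 2 pi rad), a list of three; "delta_pos": the shift along the tool's x, y, z in parts of the range, where 1.0 means 1 m, a list of three; "grip": the opening, from 0 (shut) to 1 (fully open). A call has 1 to 20 rows; each row is the pose to reach, as a shift and turn from the pose commanded when the call began, along the tool's axes at that moment; what a row does not reach only later rows make up. A row lasts 1/12 s, in which the tool goes at most 41.7 mm and 7.16 degrees, less where a joint would pass 70% of its speed; a pose out of reach is approached as far as the arm can. No shift or turn number may pass 1 either way. A call with a gripper value outside its range is refused whole. The fingers move at their own pace and stop on an object; "grip_force" is the grip in N (left out, the last holds). Time passes only in rows, so rows that repeat a pose let the fingers close. It gives the time, the measured TCP pose, the force, the opening and the grip force at its end, in the units of the state.
- env.get_state(): the state, without advancing time (a new reading comes with each control period).
- viewer.capture(name): name is "scene" or "top" or "wrist"; returns the picture (400x640x3 uint8, red, green, blue); there is no depth.
- viewer.get_calibration(name): a dict with "intrinsics" (3x3 intrinsics, pixels), "R" (3x3) and "t" (3): a world point X has camera coordinates R X + t. Camera axes: x right, y down, z forward; pixel columns grow to the right and rows downward; lengths in mm; the calibration is good to about 2 mm. A picture is of the moment at which its call begins: read the wrist's pose just before it. get_calibration takes no time and is no camera call; for the wrist camera it gives the pose at the moment of the call.
- ticket.finish_job(): hands the job in; it is judged then, once.
Trained networks look in the newest picture that a camera, given by its name, has taken for a name from the list of things; names that differ only in an ending like _2 or _b are one class to them, and where a whole thing is asked for, a point or a joint stands for the part that bears it (a point fixed in the world has none). Each returns a list of dicts, best first, with "conf" (0 to 1); they miss things now and then, are a little off and sometimes report something else, mostly with a low value. They report only what shows in the picture. A call takes as long as a camera call. They do not tell look-alikes from the thing itself.
- outline_of(camera, thing): "mask" (400x640 bool, what is visible of it) and "extent" ([left, top, width, height] in pixels, round what is visible of it).
The state is a dict: "clock": time; "joint_positions": joint angles; "dq": joint speeds; "effort": joint torques, N m; "ee_pos": TCP position; "eef_rot": TCP orientation; "contact_force": force on the tool from outside, world axes, zero at the start; "ft_torque": the same for the moment, N m; "opening": finger opening in mm; "gripper_force": force on a finger pad.
Only numpy, scipy, OpenCV 4.12 (cv2) and the standard library are available. Lean on these libraries where they do the work, as an engineer would, in place of code of your own. Each camera call takes 0.05 s, during which the arm holds its last target. There are 200 camera calls.

## Task

Set the valve with the red wheel: by the upright black grip on its rim, screw the wheel clockwise (seen from above) until it is fully closed against its stop, then back it off exactly two full turns. Finish holding: the program ends with the gripper still closed on that grip, keeping the wheel still at two turns open. Leave the blue wheel and everything else on the bench as it is.

Things in the scene. Friction and masses are not known exactly. Their poses are not given: they have to be found in the camera images.
- red_wheel (a joint): THE VALVE TO SET. Angle of the red wheel in rad: 0 = closed, against a hard stop; it grows as the wheel turns anticlockwise seen from above (opening), about 6.28 per full turn; several turns of travel, the open stop lies at 22. The wheel stays where it is left; friction of about 0.2 N m, so some 4 N sideways at the grip turn it; it neither rises nor falls
- red_grip: the upright black revolving grip on the red wheel's rim: a vertical cylinder 22 mm in diameter and 44 mm high that spins freely on its own pin, so fingers closed on it need not turn while it is carried round. Origin at its middle, 52 mm from the wheel's axis and 31 mm above the rim's middle plane; its own x, y axes mean nothing, z is up
- red_axis (a point): centre of the red wheel, on its vertical axis, in the middle plane of the rim, 150 mm above the bench. Axes of the fixed valve, not of the wheel: z up, x from the axis towards the short black stripe at the edge of the board. When the valve is closed (joint 0) the grip stands exactly along +x, over the stripe
- red_valve: a brass globe valve fixed on a 160 mm square, 18 mm plywood board; origin under the board's centre, axes as those of red_axis and square to the board. It carries the level red wheel: rim 118 mm across outside and 14 mm thick, three spokes, hub 26 mm across reaching 15 mm above the rim's middle plane
- blue_wheel (a joint): A like valve with a blue wheel, to be left alone. Angle of the blue wheel in rad: 0 = closed, against a hard stop; it grows as the wheel turns anticlockwise seen from above (opening), about 6.28 per full turn; several turns of travel, the open stop lies at 22. The wheel stays where it is left; friction of about 0.2 N m, so some 4 N sideways at the grip turn it; it neither rises nor falls
- blue_grip: the upright black revolving grip on the blue wheel's rim: a vertical cylinder 22 mm in diameter and 44 mm high that spins freely on its own pin, so fingers closed on it need not turn while it is carried round. Origin at its middle, 52 mm from the wheel's axis and 31 mm above the rim's middle plane; its own x, y axes mean nothing, z is up
- blue_axis (a point): centre of the blue wheel, on its vertical axis, in the middle plane of the rim, 150 mm above the bench. Axes of the fixed valve, not of the wheel: z up, x from the axis towards the short black stripe at the edge of the board. When the valve is closed (joint 0) the grip stands exactly along +x, over the stripe
- blue_valve: a brass globe valve fixed on a 160 mm square, 18 mm plywood board; origin under the board's centre, axes as those of blue_axis and square to the board. It carries the level blue wheel: rim 118 mm across outside and 14 mm thick, three spokes, hub 26 mm across reaching 15 mm above the rim's middle plane
- bench_plane: bystander: a metal bench plane with dark wooden handles, 235 x 56 x about 90 mm; origin under its centre, x along its length
- varnish_tin: bystander: a round tin with green label, 90 mm across, 110 mm high; origin under its centre
- glue_bottle: bystander: a white glue bottle with orange cap, 60 mm across, 170 mm high; origin under its centre
- mug: bystander: a blue mug, 80 mm across, 90 mm high, handle to its +y; origin under its centre
- tape_measure: bystander: a yellow and black tape measure, 75 x 38 x 66 mm, standing; origin under its centre
- screwdriver: bystander: a screwdriver with red handle, lying along its x; origin under its middle
- offcut: bystander: a wooden offcut 140 x 60 x 35 mm, lying flat; origin under its centre
There are look-alikes about, which are no part of the job. Leave any turquoise look-alike of the red_valve alone.

How it is judged (in metres and radians):
On the way:
1. the red wheel is screwed clockwise fully closed, against its stop (within 0.06 rad) (value of joint red_wheel below 0.06 rad), for 0.1 s.
At the end, for the whole second after the job is handed in: The red wheel, having been closed to its stop, stands two full turns open (12.57 rad within 0.2 rad, about 11 degrees) and still, and the fingers hold its black grip (more than 2 N on it, the grip between the pads: TCP within 15 mm of its axis and 30 mm of its middle) through the last second (value of joint red_wheel between 12.366 and 12.766 rad and velocity of joint red_wheel between -0.1 and 0.1 rad/s and contact force between the fingers and red_grip above 2 N and distance between the grasp point and red_grip below 0.03 m and horizontal distance between the grasp point and red_grip below 0.015 m); the arm keeps its last pose, push and grip.
It fails at once if the blue wheel is turned (its grip moves more than 10 mm) (distance of blue_grip from where it was at the start of the episode above 0.01 m).
It fails at once if the red wheel is turned far beyond two turns open (more than half a turn too far) (value of joint red_wheel above 15.7 rad).
It fails at once if a bystander is disturbed (moved more than 20 mm) (distance of any of bench_plane, varnish_tin, glue_bottle, mug, tape_measure, screwdriver, offcut from where it was at the start of the episode above 0.02 m).
It also fails if it takes over 72 s, if anything falls off the work surface, if the arm or the gripper's body presses on something with over 40 N, if the wrist force passes 120 N, or if a joint passes its speed limit or range.

## Working session

There is one attempt and no reset: what is moved stays moved. The work goes in short steps, Python scripts to look and compute and a tool call to move; the robot and the scene stay as the last step left them, time stands still between calls to the robot, and variables do not carry over. Pictures are saved under pics/ and viewed, at most 10 in all, crops included, and the job is handed in when it is done.

Besides the shell and the picture viewer there is one more tool, called as name(argument=value, ...) on one line, values as JSON. jog_arm: Moves the arm, as the interface text tells. Its arguments: {"type":"object","properties":{"twist":{"type":"array","items":{"type":"array","items":{"type":"number"}}},"delta_pos":{"type":"array","items":{"type":"array","items":{"type":"number"}}},"grip":{"type":"array","items":{"type":"number"}},"grip_force":{"type":"number"}},"required":["twist","delta_pos","grip"]}

```bash
mkdir -p pics; python3 - <<'E'
from station import env, viewer, ticket, outline_of
import cv2,numpy as np
for c in ("scene","top"):
    im=viewer.capture(c); cv2.imwrite(f"pics/{c}0.png",im[:,:,::-1])
    for n in ("red_grip","red_wheel","red_valve"):
        print(c,n,[(round(d["conf"],2),d["extent"]) for d in outline_of(c,n)])
    k=viewer.get_calibration(c); print({a:np.round(b,3).tolist() for a,b in k.items()})
s=env.get_state(); print(s)
E
```

```text
scene red_grip [(0.64, [405.9, 175.2, 7.4, 11.9]), (0.43, [328.7, 145.5, 2.3, 6.7])]
scene red_wheel [(0.92, [327.3, 146.7, 32.9, 23.2]), (0.87, [353.4, 196.6, 34.1, 39.3]), (0.56, [407.4, 173.2, 34.9, 28.1])]
scene red_valve [(0.93, [335.4, 198.1, 59.2, 82.5]), (0.89, [316.9, 138.0, 48.6, 63.6]), (0.86, [393.0, 174.0, 49.6, 67.1])]
{'intrinsics': [[426.642, 0.0, 322.175], [0.0, 426.642, 199.478], [0.0, 0.0, 1.0]], 'R': [[-0.68, 0.733, -0.013], [0.48, 0.431, -0.764], [-0.555, -0.526, -0.645]], 't': [388.882, -140.422, 1828.437]}
top red_grip [(0.56, [373.9, 245.3, 8.5, 9.8]), (0.41, [274.0, 192.5, 7.0, 12.2])]
top red_wheel [(0.86, [344.7, 237.5, 34.6, 33.7]), (0.83, [242.5, 250.3, 31.6, 37.0]), (0.71, [253.2, 171.1, 33.9, 37.4])]
top red_valve [(0.93, [331.5, 226.2, 55.7, 59.1]), (0.83, [246.0, 166.4, 53.2, 59.9]), (0.66, [235.4, 239.9, 57.5, 58.0]), (0.28, [250.2, 170.6, 37.4, 35.8])]
{'intrinsics': [[426.852, 0.0, 318.864], [0.0, 426.852, 194.811], [0.0, 0.0, 1.0]], 'R': [[-0.018, -1.0, -0.013], [-0.987, 0.02, -0.162], [0.162, 0.009, -0.987]], 't': [17.199, 535.748, 1465.27]}
{'clock': 0.4, 'joint_positions': array([ 8.97607412e-01,  3.13023202e-01,  1.49782419e+00, -3.70260118e-05,
        1.33101588e+00, -2.23412531e-01]), 'dq': array([ 0.0001921 , -0.00157239, -0.00061912, -0.00032398,  0.00133931,
        0.00016071]), 'effort': array([-6.87656575e-04, -4.11816394e+01, -2.59660882e+01, -1.23960585e-04,
        1.25508413e-03, -1.09552423e-05]), 'ee_pos': array([228.25137641, 472.7430507 , 249.88430813]), 'eef_rot': array([-3.14132079e+00, -2.48876818e-05,  2.69182506e+00]), 'contact_force': array([-0.23032968, -0.20517125,  0.4263623 ]), 'ft_torque': array([ 0.02342661,  0.0021828 , -0.03497375]), 'gripper_force': 0.0, 'opening': 85.3604835497335}
```

```bash
python3 -c "
import cv2,numpy as np
a=cv2.imread('pics/scene0.png');b=cv2.imread('pics/top0.png')
cv2.imwrite('pics/both.png',cv2.resize(np.vstack([a,b]),(480,600)) if 0 else a)"
```

```text
(no output)
```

View pics/top0.png

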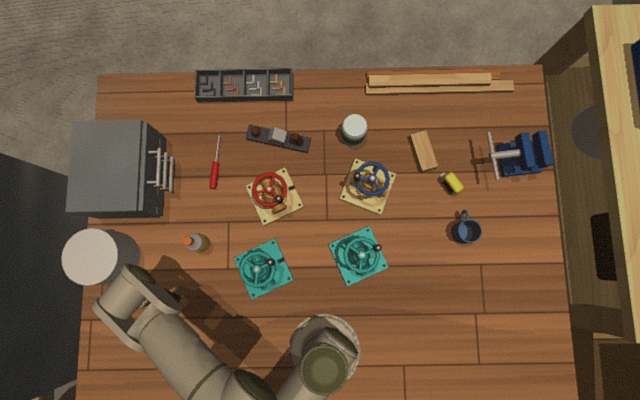

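View pics/scene0.png

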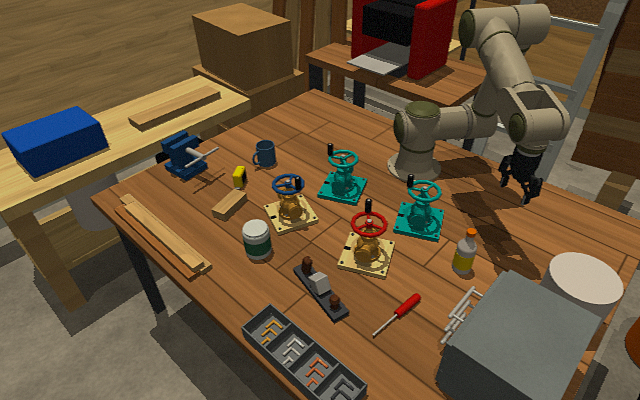

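The top view shows the candidates: red wheel at (270,190) with its grip at (278,199), blue wheel at (371,180), and turquoise look-alikes at (257,268) and (362,254). I choose the red wheel on the plain board, which is at (370,225) in the scene view. Next is a close crop to check it.

```bash
cat > h.py <<'E'
import numpy as np, cv2
from station import env, viewer, ticket, outline_of
def backproj(c,uv,z,k=None):
    k=k or viewer.get_calibration(c); R,t=np.array(k["R"]),np.array(k["t"])
    d=R.T@np.linalg.solve(k["intrinsics"],[uv[0],uv[1],1.]); o=-R.T@t
    return o+d*(z-o[2])/d[2]
def proj(c,X,k=None):
    k=k or viewer.get_calibration(c); p=np.array(k["intrinsics"])@(np.array(k["R"])@X+np.array(k["t"])); return p[:2]/p[2]
E
python3 - <<'E'
from h import *
im=cv2.imread("pics/top0.png"); hs=cv2.cvtColor(im,cv2.COLOR_BGR2HSV)
m=((hs[...,0]<6)|(hs[...,0]>174))&(hs[...,1]>170)&(hs[...,2]>60)
ys,xs=np.nonzero(m); s=(xs>240)&(xs<300)&(ys>160)&(ys<215); xs,ys=xs[s],ys[s]
P=np.array([backproj("top",(x,y),150)[:2] for x,y in zip(xs,ys)])
c,r=cv2.minEnclosingCircle(P.astype(np.float32)); print("wheel c",c,r,len(P))
# same from scene
im2=cv2.imread("pics/scene0.png");hs=cv2.cvtColor(im2,cv2.COLOR_BGR2HSV)
m=((hs[...,0]<6)|(hs[...,0]>174))&(hs[...,1]>170)&(hs[...,2]>60)
ys,xs=np.nonzero(m); s=(xs>340)&(xs<395)&(ys>205)&(ys<245); 
P=np.array([backproj("scene",(x,y),150)[:2] for x,y in zip(xs[s],ys[s])])
print("scene",cv2.minEnclosingCircle(P.astype(np.float32)))
for z in(150,181,203): print(z,backproj("top",(278,199),z))
print(backproj("scene",(368,205),181))
a=cv2.resize(im[155:235,235:315],(480,480),interpolation=3)
b=cv2.resize(im2[190:285,320:415],(480,480)[::1],interpolation=3)
k=np.hstack([a,b]);cv2.imwrite("pics/crop.png",cv2.resize(k,(800,400)))
E
```

```text
wheel c (540.1676025390625, 170.84088134765625) 57.489559173583984 383
scene ((536.4790649414062, 169.53733825683594), 60.39421844482422)
150 [507.27674697 140.37191435 150.        ]
181 [502.43852495 137.06198775 181.        ]
203 [499.00494803 134.71300759 203.        ]
[497.44996765 134.15270241 181.        ]
```

View pics/crop.png

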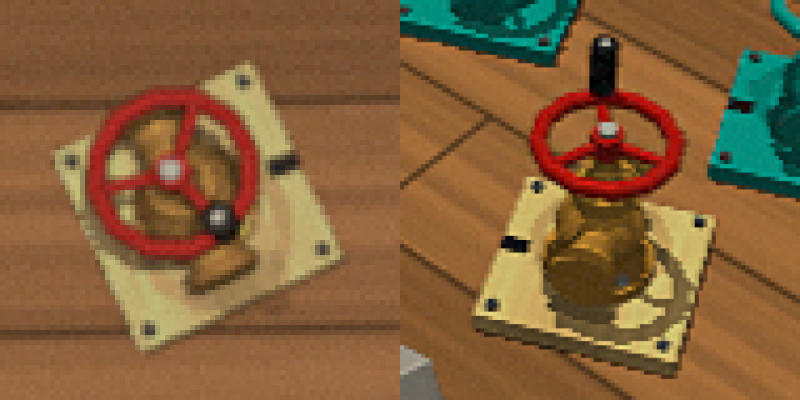

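The crop confirms the red wheel on the plain board. Its grip is at about (279,199) in the top view and the stripe at (292,188). I'll move above the grip.

jog_arm(twist=[[0,0,0],[0,0,0],[0,0,0],[0,0,0],[0,0,0],[0,0,0],[0,0,0],[0,0,0],[0,0,0],[0,0,0],[0,0,0],[0,0,0],[0,0,0],[0,0,0],[0,0,0],[0,0,0]], delta_pos=[[-0.03,-0.014,-0.02],[-0.06,-0.028,-0.03],[-0.09,-0.042,-0.04],[-0.12,-0.056,-0.04],[-0.15,-0.07,-0.04],[-0.18,-0.085,-0.04],[-0.21,-0.1,-0.04],[-0.24,-0.115,-0.04],[-0.27,-0.13,-0.04],[-0.3,-0.145,-0.04],[-0.33,-0.16,-0.04],[-0.36,-0.172,-0.04],[-0.38,-0.18,-0.04],[-0.391,-0.185,-0.04],[-0.391,-0.185,-0.04],[-0.391,-0.185,-0.04]], grip=[1,1,1,1,1,1,1,1,1,1,1,1,1,1,1,1], grip_force=50)

```text
clock: 1.73
ee_pos: [499.6, 136.5, 289.8]
eef_rot: [-3.142, -0.001, 2.691]
contact_force: [1.0, 0.2, 0.0]
opening: 85.2
gripper_force: 0.0
```

```bash
python3 - <<'E'
from h import *
s=env.get_state();print(s["ee_pos"],s["eef_rot"],s["joint_positions"])
k=viewer.get_calibration("wrist");im=viewer.capture("wrist"); np.save("w1.npy",im);cv2.imwrite("pics/w1.png",im[:,:,::-1])
print({a:np.round(b,3).tolist() for a,b in k.items()})
for n in("red_grip","red_wheel"):
  for d in outline_of("wrist",n): print(n,round(d["conf"],2),d["extent"])
print("pred axis",proj("wrist",np.array([538,170,150.]),k),"grip",proj("wrist",np.array([499.,135,203]),k))
E
```

```text
[499.63230034 136.50290256 289.83225973] [-3.14156743e+00 -6.56266156e-04  2.69143088e+00] [ 4.00909603e-02  2.71193979e-01  1.44899040e+00  2.89951159e-04
  1.42199913e+00 -1.08058667e+00]
{'intrinsics': [[303.962, 0.0, 317.209], [0.0, 303.962, 202.111], [0.0, 0.0, 1.0]], 'R': [[0.434, 0.901, 0.001], [0.852, -0.411, 0.325], [0.293, -0.14, -0.946]], 't': [-339.703, -424.783, 292.007]}
red_grip 0.58 [299.1, 191.6, 29.6, 39.5]
red_wheel 0.78 [2.6, 109.2, 24.0, 90.1]
red_wheel 0.62 [300.9, 156.2, 130.9, 116.7]
red_wheel 0.51 [44.4, 238.3, 167.3, 136.0]
pred axis [367.86083505 215.23522153] grip [315.72230733 216.34499109]
```

View pics/w1.png

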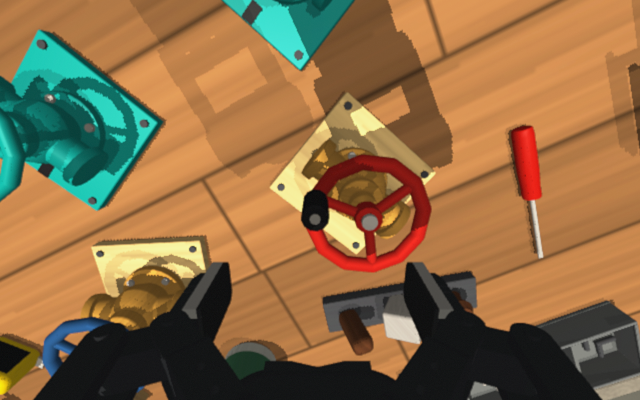

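The wrist view shows the red wheel at (370,215), with its grip's top at (314,217) and the hub at (369,222). These agree with the prediction. Next I refine the axis, grip and stripe.

```bash
python3 - <<'E'
from h import *
k=viewer.get_calibration("wrist")
im=cv2.imread("pics/w1.png");hs=cv2.cvtColor(im,cv2.COLOR_BGR2HSV)
m=((hs[...,0]<6)|(hs[...,0]>174))&(hs[...,1]>150)&(hs[...,2]>60)
ys,xs=np.nonzero(m); s=(xs>295)&(xs<440)&(ys>145)&(ys<280)
P=np.array([backproj("wrist",(x,y),150,k)[:2] for x,y in zip(xs[s],ys[s])])
print(cv2.minEnclosingCircle(P.astype(np.float32)))
print("hub",backproj("wrist",(369,222),165,k),"grip",backproj("wrist",(314,217),203,k))
hub=backproj("top",(235+169/5,155+170/5),165);print("hub top",hub)
st=backproj("top",(235+284/5,155+163/5),18);print("stripe",st)
A=np.array([538,170.]);g=backproj("wrist",(314,217),203,k)[:2]
for a in(A,):
  d=st[:2]-a;e=g-a;print(np.hypot(*d),np.degrees(np.arctan2(d[1],d[0])),np.hypot(*e),np.degrees(np.arctan2(e[1],e[0])))
E
```

```text
((539.2938842773438, 169.7689666748047), 59.39397048950195)
hub [537.75099333 169.34047051 165.        ] grip [498.7320639  134.27258128 203.        ]
hub top [538.51323074 168.71180498 165.        ]
stripe [568.52345651 104.50358459  18.        ]
72.2596832870989 -65.01295218991369 53.08878652276243 -137.70291671012146
```

jog_arm(twist=[[0,0,0],[0,0,0],[0,0,0],[0,0,0],[0,0,0],[0,0,0],[0,0,0],[0,0,0],[0,0,0],[0,0,0],[0,0,0],[0,0,0],[0,0,0],[0,0,0],[0,0,0],[0,0,0],[0,0,0],[0,0,0]], delta_pos=[[0,-0.0015,0.015],[0,-0.0015,0.03],[0,-0.0015,0.05],[0,-0.0015,0.07],[0,-0.0015,0.09],[0,-0.0015,0.1],[0,-0.0015,0.103],[0,-0.0015,0.103],[0,-0.0015,0.103],[0,-0.0015,0.103],[0,-0.0015,0.103],[0,-0.0015,0.103],[0,-0.0015,0.103],[0,-0.0015,0.103],[0,-0.0015,0.103],[0,-0.0015,0.103],[0,-0.0015,0.103],[0,-0.0015,0.103]], grip=[1,1,1,1,1,1,1,1,0,0,0,0,0,0,0,0,0,0], grip_force=50)

```text
clock: 3.38
ee_pos: [499.3, 134.6, 187.4]
eef_rot: [-3.141, 0.0, 2.692]
contact_force: [-3.3, -2.7, 5.7]
opening: 21.0
gripper_force: 48.8
```

```bash
cat > arc.py <<'E'
# arc.py start_deg end_deg n : rows (tool axes, m) from commanded (cx,cy) along circle
import sys,json; from h import *
a0,a1,n,cx,cy,ax,ay,r=map(float,sys.argv[1:9]); s=env.get_state()
yaw=2.6918
X=np.array([np.cos(yaw),np.sin(yaw)]);Y=np.array([np.sin(yaw),-np.cos(yaw)])
th=np.radians(np.linspace(a0,a1,int(n)+1)[1:]); rows=[]
for t in th:
    d=np.array([ax+r*np.cos(t)-cx,ay+r*np.sin(t)-cy])/1000; rows.append([round(float(d@X),4),round(float(d@Y),4),0])
print(json.dumps(rows)); 
print("state",s["ee_pos"],s["contact_force"],s["opening"],s["gripper_force"],"q6",s["joint_positions"][5],"ang",np.degrees(np.arctan2(s["ee_pos"][1]-ay,s["ee_pos"][0]-ax)))
E
python3 arc.py -138.4 -300 18 499.3 134.7 538.7 169.5 52
```

```text
[[0.0069, 0.0042, 0], [0.0135, 0.009, 0], [0.0192, 0.0147, 0], [0.024, 0.0213, 0], [0.0277, 0.0286, 0], [0.0302, 0.0363, 0], [0.0315, 0.0444, 0], [0.0315, 0.0525, 0], [0.0302, 0.0605, 0], [0.0277, 0.0683, 0], [0.024, 0.0755, 0], [0.0193, 0.0821, 0], [0.0135, 0.0879, 0], [0.007, 0.0927, 0], [-0.0003, 0.0964, 0], [-0.008, 0.099, 0], [-0.016, 0.1003, 0], [-0.0242, 0.1003, 0]]
state [499.26620418 134.59225006 187.4399575 ] [-3.31452871 -2.6998811   5.650242  ] 20.958505125012838 48.8473641872406 q6 -1.0840651439372522 ang -138.483968928277
```

jog_arm(twist=[[0,0,0],[0,0,0],[0,0,0],[0,0,0],[0,0,0],[0,0,0],[0,0,0],[0,0,0],[0,0,0],[0,0,0],[0,0,0],[0,0,0],[0,0,0],[0,0,0],[0,0,0],[0,0,0],[0,0,0],[0,0,0],[0,0,0],[0,0,0]], delta_pos=[[0.0069,0.0042,0],[0.0135,0.009,0],[0.0192,0.0147,0],[0.024,0.0213,0],[0.0277,0.0286,0],[0.0302,0.0363,0],[0.0315,0.0444,0],[0.0315,0.0525,0],[0.0302,0.0605,0],[0.0277,0.0683,0],[0.024,0.0755,0],[0.0193,0.0821,0],[0.0135,0.0879,0],[0.007,0.0927,0],[-0.0003,0.0964,0],[-0.008,0.099,0],[-0.016,0.1003,0],[-0.0242,0.1003,0],[-0.0242,0.1003,0],[-0.0242,0.1003,0]], grip=[0,0,0,0,0,0,0,0,0,0,0,0,0,0,0,0,0,0,0,0])

```text
clock: 5.05
ee_pos: [565.6, 213.6, 187.5]
eef_rot: [-3.141, 0.002, 2.691]
contact_force: [0.6, -5.6, 4.0]
opening: 20.7
gripper_force: 49.1
```

```bash
python3 arc.py -300 -410 12 564.7 214.5 538.7 169.5 52; python3 arc.py -410 -440 10 572.1 129.7 538.7 169.5 52
```

```text
[[-0.0082, -0.0012, 0], [-0.0161, -0.0038, 0], [-0.0235, -0.0076, 0], [-0.0302, -0.0125, 0], [-0.036, -0.0184, 0], [-0.0408, -0.0252, 0], [-0.0445, -0.0327, 0], [-0.0469, -0.0406, 0], [-0.0481, -0.0489, 0], [-0.0479, -0.0572, 0], [-0.0464, -0.0653, 0], [-0.0436, -0.0732, 0]]
state [565.56147136 213.59958004 187.46850385] [ 0.63982945 -5.61294333  4.04497851] 20.65166662870881 49.06032621860504 q6 -0.9515432968489306 ang 58.65401061937675
[[0.0011, -0.0025, 0], [0.0025, -0.0049, 0], [0.0039, -0.0072, 0], [0.0054, -0.0094, 0], [0.0071, -0.0116, 0], [0.0089, -0.0136, 0], [0.0108, -0.0156, 0], [0.0127, -0.0175, 0], [0.0148, -0.0192, 0], [0.017, -0.0209, 0]]
state [565.56147136 213.59958004 187.46850385] [ 0.63982945 -5.61294333  4.04497851] 20.65166662870881 49.06032621860504 q6 -0.9515432968489306 ang 58.65401061937675
```

jog_arm(twist=[[0,0,0],[0,0,0],[0,0,0],[0,0,0],[0,0,0],[0,0,0],[0,0,0],[0,0,0],[0,0,0],[0,0,0],[0,0,0],[0,0,0]], delta_pos=[[-0.0082,-0.0012,0],[-0.0161,-0.0038,0],[-0.0235,-0.0076,0],[-0.0302,-0.0125,0],[-0.036,-0.0184,0],[-0.0408,-0.0252,0],[-0.0445,-0.0327,0],[-0.0469,-0.0406,0],[-0.0481,-0.0489,0],[-0.0479,-0.0572,0],[-0.0464,-0.0653,0],[-0.0436,-0.0732,0]], grip=[0,0,0,0,0,0,0,0,0,0,0,0])

```text
clock: 6.05
ee_pos: [572.2, 130.7, 187.5]
eef_rot: [3.139, 0.0, 2.692]
contact_force: [-1.4, 7.8, 3.8]
opening: 20.7
gripper_force: 49.2
```

jog_arm(twist=[[0,0,0],[0,0,0],[0,0,0],[0,0,0],[0,0,0],[0,0,0],[0,0,0],[0,0,0],[0,0,0],[0,0,0],[0,0,0],[0,0,0]], delta_pos=[[0.0011,-0.0025,0],[0.0025,-0.0049,0],[0.0039,-0.0072,0],[0.0054,-0.0094,0],[0.0071,-0.0116,0],[0.0089,-0.0136,0],[0.0108,-0.0156,0],[0.0127,-0.0175,0],[0.0148,-0.0192,0],[0.017,-0.0209,0],[0.017,-0.0209,0],[0.017,-0.0209,0]], grip=[0,0,0,0,0,0,0,0,0,0,0,0])

```text
clock: 7.05
ee_pos: [556.0, 122.7, 187.9]
eef_rot: [3.121, 0.019, 2.691]
contact_force: [56.9, 32.9, -23.7]
opening: 20.7
gripper_force: 50.3
```

```bash
python3 arc.py -80 -405 20 547.7 118.3 538.7 169.5 52; python3 arc.py -45 -80 12 575.5 132.7 538.7 169.5 52
```

```text
[[0.013, -0.0068, 0], [0.0274, -0.0097, 0], [0.042, -0.0085, 0], [0.0558, -0.0032, 0], [0.0674, 0.0057, 0], [0.0762, 0.0176, 0], [0.0812, 0.0314, 0], [0.0822, 0.046, 0], [0.0791, 0.0604, 0], [0.072, 0.0733, 0], [0.0617, 0.0837, 0], [0.0488, 0.0908, 0], [0.0345, 0.094, 0], [0.0198, 0.0931, 0], [0.006, 0.0881, 0], [-0.0059, 0.0795, 0], [-0.0149, 0.0678, 0], [-0.0202, 0.0541, 0], [-0.0216, 0.0395, 0], [-0.0187, 0.0251, 0]]
state [556.01383965 122.71682146 187.92440498] [ 56.94640149  32.93720127 -23.65607025] 20.67477469578675 50.25735229253769 q6 -1.117581244644672 ang -69.69114896609031
[[0.001, -0.0025, 0], [0.002, -0.0049, 0], [0.0032, -0.0073, 0], [0.0045, -0.0096, 0], [0.0059, -0.0118, 0], [0.0075, -0.014, 0], [0.0091, -0.016, 0], [0.0108, -0.018, 0], [0.0127, -0.0199, 0], [0.0146, -0.0217, 0], [0.0166, -0.0234, 0], [0.0187, -0.0251, 0]]
state [556.01383965 122.71682146 187.92440498] [ 56.94640149  32.93720127 -23.65607025] 20.67477469578675 50.25735229253769 q6 -1.117581244644672 ang -69.69114896609031
```

The hard stop was reached at about −66°, beside the stripe. I'll ease off slightly and read the stop angle, then take a picture to verify.

jog_arm(twist=[[0,0,0],[0,0,0],[0,0,0],[0,0,0],[0,0,0]], delta_pos=[[-0.002,0.002,0],[-0.004,0.0039,0],[-0.006,0.0056,0],[-0.0075,0.007,0],[-0.0075,0.007,0]], grip=[0,0,0,0,0])

```text
clock: 7.47
ee_pos: [557.4, 123.3, 187.6]
eef_rot: [3.139, -0.002, 2.693]
contact_force: [-3.4, 10.5, 7.0]
opening: 20.2
gripper_force: 53.0
```

```bash
python3 - <<'E'
from h import *
s=env.get_state();print(s["ee_pos"],s["eef_rot"],s["contact_force"])
A=np.array([538.7,169.5]);p=s["ee_pos"][:2]-A;print(np.hypot(*p),np.degrees(np.arctan2(p[1],p[0])))
im=viewer.capture("top")[:,:,::-1];im2=viewer.capture("scene")[:,:,::-1]
a=cv2.resize(im[155:235,235:315],(400,400),interpolation=3);b=cv2.resize(im2[180:285,315:420],(400,400),interpolation=3)
cv2.imwrite("pics/stop.png",np.hstack([a,b]))
E
```

```text
[557.35968944 123.26901299 187.59873624] [ 3.13885065e+00 -1.50453276e-03  2.69273630e+00] [-3.38336236 10.50404543  7.02138789]
49.8546704930877 -68.02007724848848
```

View pics/stop.png

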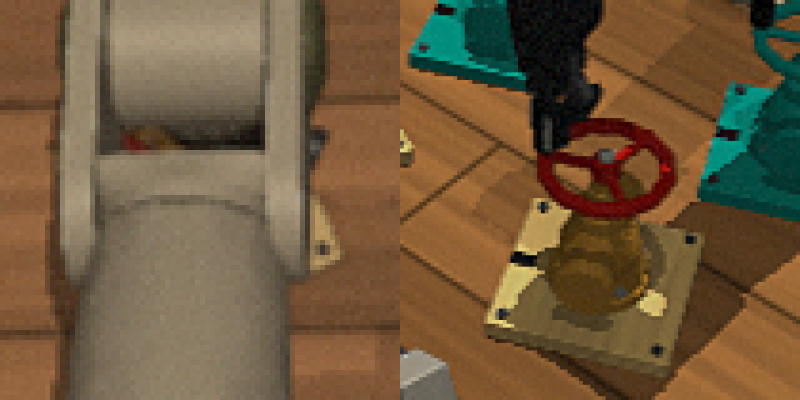

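The scene crop shows the grip standing over the stripe side, so the wheel is closed. The pads have slid about 3 mm along the grip's side. Now I open it two turns in three arcs of 240°.

```bash
P(){ python3 -c "
import math;print(round(536.2+51.5*math.cos(math.radians($1)),1),round(170.4+51.5*math.sin(math.radians($1)),1))"; }
python3 arc.py -65 175 19 557.5 121.3 536.2 170.4 51.5|head -1
python3 arc.py 175 415 19 $(P 175) 536.2 170.4 51.5|head -1
python3 arc.py 415 655 19 $(P 415) 536.2 170.4 51.5|head -1
```

```text
[[-0.0055, 0.0119, 0], [-0.0094, 0.0225, 0], [-0.011, 0.0338, 0], [-0.01, 0.045, 0], [-0.0065, 0.0558, 0], [-0.0008, 0.0656, 0], [0.0069, 0.0739, 0], [0.0162, 0.0804, 0], [0.0267, 0.0846, 0], [0.0379, 0.0864, 0], [0.0492, 0.0857, 0], [0.0601, 0.0826, 0], [0.0701, 0.0772, 0], [0.0786, 0.0697, 0], [0.0852, 0.0605, 0], [0.0897, 0.0501, 0], [0.0919, 0.039, 0], [0.0915, 0.0277, 0], [0.0887, 0.0167, 0]]
[[-0.0052, -0.0101, 0], [-0.0124, -0.0188, 0], [-0.0214, -0.0257, 0], [-0.0316, -0.0305, 0], [-0.0427, -0.033, 0], [-0.054, -0.0329, 0], [-0.0651, -0.0304, 0], [-0.0753, -0.0255, 0], [-0.0842, -0.0185, 0], [-0.0914, -0.0097, 0], [-0.0965, 0.0004, 0], [-0.0992, 0.0114, 0], [-0.0995, 0.0227, 0], [-0.0972, 0.0338, 0], [-0.0926, 0.0442, 0], [-0.0859, 0.0533, 0], [-0.0773, 0.0607, 0], [-0.0673, 0.066, 0], [-0.0564, 0.0691, 0]]
[[0.0113, 0.0006, 0], [0.0224, -0.0013, 0], [0.0329, -0.0056, 0], [0.0422, -0.0121, 0], [0.0498, -0.0205, 0], [0.0555, -0.0303, 0], [0.0588, -0.0412, 0], [0.0597, -0.0525, 0], [0.0581, -0.0637, 0], [0.0541, -0.0743, 0], [0.0478, -0.0837, 0], [0.0397, -0.0916, 0], [0.03, -0.0975, 0], [0.0193, -0.1011, 0], [0.008, -0.1023, 0], [-0.0033, -0.101, 0], [-0.014, -0.0973, 0], [-0.0236, -0.0913, 0], [-0.0317, -0.0834, 0]]
```

jog_arm(twist=[[0,0,0],[0,0,0],[0,0,0],[0,0,0],[0,0,0],[0,0,0],[0,0,0],[0,0,0],[0,0,0],[0,0,0],[0,0,0],[0,0,0],[0,0,0],[0,0,0],[0,0,0],[0,0,0],[0,0,0],[0,0,0],[0,0,0],[0,0,0]], delta_pos=[[-0.0055,0.0119,0],[-0.0094,0.0225,0],[-0.011,0.0338,0],[-0.01,0.045,0],[-0.0065,0.0558,0],[-0.0008,0.0656,0],[0.0069,0.0739,0],[0.0162,0.0804,0],[0.0267,0.0846,0],[0.0379,0.0864,0],[0.0492,0.0857,0],[0.0601,0.0826,0],[0.0701,0.0772,0],[0.0786,0.0697,0],[0.0852,0.0605,0],[0.0897,0.0501,0],[0.0919,0.039,0],[0.0915,0.0277,0],[0.0887,0.0167,0],[0.0887,0.0167,0]], grip=[0,0,0,0,0,0,0,0,0,0,0,0,0,0,0,0,0,0,0,0])

```text
clock: 9.23
ee_pos: [483.7, 174.2, 187.6]
eef_rot: [-3.141, -0.002, 2.691]
contact_force: [-8.1, -3.3, 9.5]
opening: 20.8
gripper_force: 53.6
```

jog_arm(twist=[[0,0,0],[0,0,0],[0,0,0],[0,0,0],[0,0,0],[0,0,0],[0,0,0],[0,0,0],[0,0,0],[0,0,0],[0,0,0],[0,0,0],[0,0,0],[0,0,0],[0,0,0],[0,0,0],[0,0,0],[0,0,0],[0,0,0],[0,0,0]], delta_pos=[[-0.0052,-0.0101,0],[-0.0124,-0.0188,0],[-0.0214,-0.0257,0],[-0.0316,-0.0305,0],[-0.0427,-0.033,0],[-0.054,-0.0329,0],[-0.0651,-0.0304,0],[-0.0753,-0.0255,0],[-0.0842,-0.0185,0],[-0.0914,-0.0097,0],[-0.0965,0.0004,0],[-0.0992,0.0114,0],[-0.0995,0.0227,0],[-0.0972,0.0338,0],[-0.0926,0.0442,0],[-0.0859,0.0533,0],[-0.0773,0.0607,0],[-0.0673,0.066,0],[-0.0564,0.0691,0],[-0.0564,0.0691,0]], grip=[0,0,0,0,0,0,0,0,0,0,0,0,0,0,0,0,0,0,0,0])

```text
clock: 10.9
ee_pos: [564.6, 213.7, 187.7]
eef_rot: [-3.141, 0.0, 2.693]
contact_force: [-3.4, 2.6, 6.5]
opening: 20.7
gripper_force: 53.3
```

jog_arm(twist=[[0,0,0],[0,0,0],[0,0,0],[0,0,0],[0,0,0],[0,0,0],[0,0,0],[0,0,0],[0,0,0],[0,0,0],[0,0,0],[0,0,0],[0,0,0],[0,0,0],[0,0,0],[0,0,0],[0,0,0],[0,0,0],[0,0,0],[0,0,0]], delta_pos=[[0.0113,0.0006,0],[0.0224,-0.0013,0],[0.0329,-0.0056,0],[0.0422,-0.0121,0],[0.0498,-0.0205,0],[0.0555,-0.0303,0],[0.0588,-0.0412,0],[0.0597,-0.0525,0],[0.0581,-0.0637,0],[0.0541,-0.0743,0],[0.0478,-0.0837,0],[0.0397,-0.0916,0],[0.03,-0.0975,0],[0.0193,-0.1011,0],[0.008,-0.1023,0],[-0.0033,-0.101,0],[-0.014,-0.0973,0],[-0.0236,-0.0913,0],[-0.0317,-0.0834,0],[-0.0317,-0.0834,0]], grip=[0,0,0,0,0,0,0,0,0,0,0,0,0,0,0,0,0,0,0,0])

```text
clock: 12.57
ee_pos: [559.3, 124.4, 187.6]
eef_rot: [3.14, 0.002, 2.692]
contact_force: [3.8, 1.0, 5.7]
opening: 20.9
gripper_force: 53.3
```

```bash
python3 - <<'E'
from h import *
s=env.get_state();print(s["clock"],s["ee_pos"],s["eef_rot"],s["contact_force"],s["gripper_force"])
k=viewer.get_calibration("wrist");w=viewer.capture("wrist")[:,:,::-1];im2=viewer.capture("scene")[:,:,::-1]
for d in outline_of("wrist","red_grip"): print(d["conf"],d["extent"])
for a in(-75,-65,-55):
  t=np.radians(a);print(a,proj("wrist",np.array([538.7+52*np.cos(t),169.5+52*np.sin(t),203]),k))
b=cv2.resize(im2[180:285,315:420],(400,400),interpolation=3)
cv2.imwrite("pics/end.png",np.hstack([w,cv2.resize(b,(160,160)).repeat(1,0) if 0 else np.vstack([b[:, :],])[:, :160]]) if 0 else w)
cv2.imwrite("pics/endscene.png",b)
E
```

```text
12.5667 [559.3475559  124.41738983 187.61772633] [3.13978502e+00 1.59550306e-03 2.69174987e+00] [3.79089978 1.01284647 5.72809354] 53.25490951538086
0.78 [294.2, 247.6, 48.9, 86.4]
-75 [300.44640132 295.7516594 ]
-65 [315.75068066 308.10218253]
-55 [332.90343241 317.77235246]
```

View pics/end.png

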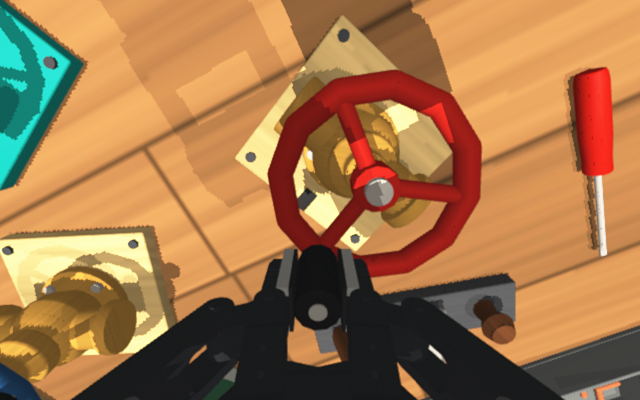

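View pics/endscene.png

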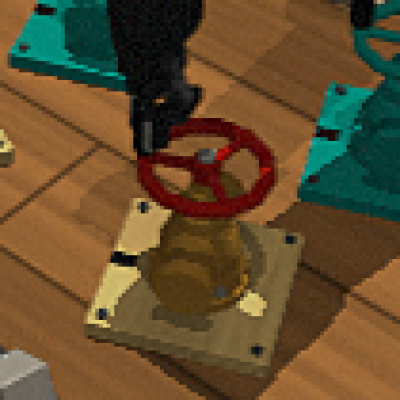

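The wrist image shows the grip held between the pads, its top at (318,312). The stripe is at (307,199) and the board screws are at (344,35), (250,157) and (355,239). I'll check the angle against the board's own axes.

```bash
python3 - <<'E'
from h import *
k=viewer.get_calibration("wrist")
f=lambda u,z:backproj("wrist",u,z,k)[:2]
a,b,c=f((344,35),18),f((250,157),18),f((355,239),18)
an=lambda d:round(float(np.degrees(np.arctan2(d[1],d[0]))),1)
print("x-edge",an(b-a),"y-edge-90",an(c-b)-90,"centre",(a+c)/2,"stripe from centre",an(f((307,199),18)-(a+c)/2))
h=f((378,193),165);g=f((318,312),203);print("hub",h,"grip",g,an(g-h),an(g-np.array([538.7,169.5])))
E
```

```text
x-edge -65.7 y-edge-90 -65.6 centre [538.8541882  168.81789288] stripe from centre -64.9
hub [537.6642856  167.92916702] grip [562.36370886 122.0920606 ] -61.7 -63.5
```

The board's closed direction is −65.6°. After two turns the grip stands at about −63°, which is within tolerance, and it is held about 4 mm off the pad centre. Handing in.

```bash
python3 -c "
from station import ticket; print(ticket.finish_job())"
```

```text
the job is handed in; nothing more can be done
None
```

I closed the red wheel against its stop, then opened it two full turns (about 3° over, by the wrist camera) and handed the job in with the gripper still closed on the grip; no verdict came back.

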